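Hook the sherd basket out of the rinse tank

TASK

Take the hook rod from its stand and use it, not the hand itself, to lift the round basket of pot sherds by its handle out of the drained rinse tank (the twin tank holds a square basket of bones, which is not wanted). Stand the basket upright on the floor of the drip tray without tipping or dropping it, unhook, and hang the rod back in the fork of its stand, upright and at rest.

Things in the scene. Friction and masses are not known exactly. Their poses are not given: they have to be found in the camera images.
- hook_rod: Upright steel rod, black grip, 0.14 kg. Origin: stem axis at the hook's bottom bar's centre; z up the stem. 8 mm bar: 30 mm along +x from the origin to the tip, whose top is at z = 20 mm (22 mm gap to the stem, open above). Collar 50 x 50 mm at z = 130 to 136. Grip 22 x 22 mm, sides along x and y, z = 136 to 198: grasp near z = 172. Starts in its stand, x along the stand's within 6 degrees.
- rod_stand: Fixed dark steel stand. Origin: centre of underside on the table, z up. Level fork plate, top z = 160 mm, 8 thick, x -51 to 39, y -34 to 34; slot 28 mm wide along x, open at the +x end, closed at x = -23. Post below it at x < -33; base 10 thick. The rod's stem hangs in the slot at x = y = 0, collar on the fork, rod origin at z = 30, hook tip to +x: it lifts straight up and goes back straight down.
- basket: Round steel basket of sherds, 0.3 kg. Origin: centre of underside; z up. Rim 102 mm wide, sherds to z = 46. Stiff 6 mm wire handle in its y-z plane: slopes from z = 68 at y = +-44 to a peak, wire centre z = 100, at x = y = 0; hook it along x from either side. Hangs by its rim, underside 12 above the table, central in a fixed grey tank, inside 130 (x) by 116 (y), wall 5, rim 180 above the table.
- drip_tray: Fixed shallow grey tray, 170 x 150 mm (x, y) outside, walls 4 mm thick, rim 15 mm above the table. Origin: centre of its underside on the table, z up. The basket stands on its flat floor with its underside at z = 4 mm. Nothing standing on the work area is taller than the two tanks (180 mm) except the rod's grip (to 228 mm).

How it is judged:
By the outcome, as a careful person would: the job done as asked, in the order asked, and still so for the second after the job is handed in, with the robot touching nothing.
It also fails if it takes over 72 s, if anything falls off the work surface, if the arm or the gripper's body presses on something with over 40 N, if the wrist force passes 120 N, or if a joint passes its speed limit or range.

ROBOT

A 7-joint arm with a two-finger parallel gripper is mounted at the origin on the work surface. World frame = base frame: x ahead of the robot, y to its left, z up, the work surface at z = 0. Lengths are in m, angles in degrees, forces in N, time in s.
With the tool pointing down it reaches from about 0.4 to 0.925 m from the base axis. Payload 4.1 kg.
Tool frame: the origin (TCP) lies midway between the tips of the shut fingers; the grasp point (between the pads) lies 19 mm behind it; z points along the fingers, y is the line along which they close (so a half turn about z gives the same grasp; the last joint's range is limited). The gripper opens to 85 mm and grips with 20 to 120 N. Pads are 22 mm wide; open, the fingers measure 114 mm over their backs; the gripper's body (76 mm by 85 mm) begins 54 mm behind the grasp point. The pads swing forward as they close: fully open they stand 13 mm farther back than shut.
Start: joints at [59.53, 22.827, 2.584, 88.041, -1.071, 69.15, -2.905], TCP at [0.273, -0.59, 0.231] pointing down, gripper open.
Joint ranges: [-161.44, 161.44], [-28.35, 127.94], [-78.24, 83.42], [0, 140.83], [-78.03, 258.03], [13.02, 114.36], [-168.23, 168.23]. Speed limits (degrees/s): [147.25, 147.25, 180, 180, 180, 180, 180].

INTERFACE

Orientations are given as a 3x3 rotation matrix whose columns are the frame's x, y, z axes.
In Python, from cell import observe, viewer, workorder gives the robot as it stands.
- The arm moves only by the tool jog_arm, never from a script. Its argument "moves" is a list of rows, each an object of numbers: "x", "y", "z": the shift along the world's x, y, z in m; "ax", "ay", "az": the turn, a rotation vector about the world's x, y, z in rad; "hand": the finger opening in m, from 0 to 0.0854. In form: [{"x": .., "y": .., "z": .., "ax": .., "ay": .., "az": .., "hand": ..}, ...]. A call has exactly 8 rows; each row shifts and turns the commanded pose from where the row before left it; what a row does not reach is not made up. A row lasts 1/10 s, in which the tool goes at most 50 mm and 8.59 degrees, less where a joint would pass 70% of its speed; a pose out of reach is approached as far as the arm can. A call is refused whole if a number of a shift passes 0.05 or a number of a turn 0.15, either way. A call with a gripper value outside its range is refused whole. The fingers move at their own pace and stop on an object; "force" is the grip in N (left out, the last holds). Time passes only in rows, so rows that do not move let the fingers close, or fill a call up. It gives the time, the measured TCP pose, the force, the opening and the grip force at its end, in the units of the state.
- observe(): the state, without advancing time (a new reading comes with each control period).
- viewer.snapshot(name): name is "scene" or "side" or "wrist"; returns a dict with "image" (400x640x3 uint8, red, green, blue), "vertical_fov" (degrees; the focal length in pixels is half the picture's height over the tangent of half this angle, whatever the lens; pixels are square), "cx", "cy" (the principal point, pixels), "k1" (the pictures are not rectified: a ray, as slopes to the right and down, at radius r is drawn at 1 + k1 r^2 times it, then the intrinsics apply), "pose" (4x4, takes a point from camera to world coordinates); the wrist camera has in their place "tool_from_camera" (4x4, takes a point from camera to tool coordinates, whose origin is the TCP and whose axes are the flange's). Camera axes: x right, y up, looking along -z (the intrinsics and any distortion apply to the point x, -y, -z); pixel columns grow to the right and rows downward; lengths in m; the calibration is good to about 2 mm. A picture is of the moment at which its call begins: read the wrist's pose just before it. There is no depth.
- workorder.job_done(): hands the job in; it is judged then, once.
The state is a dict: "clock": time; "q": joint angles; "qvel": joint speeds; "joint_torque": joint torques, N m; "tool_pos": TCP position; "tcp_rot": TCP orientation; "ft_force": force on the tool from outside, world axes, zero at the start; "ft_torque": the same for the moment, N m; "finger_gap": finger opening in m; "grasp_force": force on a finger pad.
Only numpy, scipy, OpenCV 4.12 (cv2) and the standard library are available. Lean on these libraries where they do the work, as an engineer would, in place of code of your own. Each camera call takes 0.05 s, during which the arm holds its last target. There are 200 camera calls.

## Working session

There is one attempt and no reset: what is moved stays moved. The work goes in short steps, Python scripts to look and compute and a tool call to move; the robot and the scene stay as the last step left them, time stands still between calls to the robot, and variables do not carry over. Pictures are saved under pics/ and viewed, at most 10 in all, crops included, and the job is handed in when it is done.

Besides the shell and the picture viewer there is one more tool, called by a JSON object that holds its "op" and its "data", one argument or row to a line. jog_arm: Moves the arm, as the interface text tells. Its arguments: {"type":"object","properties":{"moves":{"type":"array"},"force":{"type":"number"}},"required":["moves"]}

```bash
mkdir -p pics; ls; cat > h.py <<'E'
import numpy as np, cv2, json
from cell import observe, viewer, workorder
def snap(name, fn=None):
    s=observe(); d=viewer.snapshot(name)
    im=np.array(d["image"]); H=im.shape[0]
    f=H/2/np.tan(np.radians(d["vertical_fov"])/2)
    if "pose" in d: T=np.array(d["pose"])
    else:
        W=np.eye(4); W[:3,:3]=np.array(s["tcp_rot"]).reshape(3,3); W[:3,3]=s["tool_pos"]
        T=W@np.array(d["tool_from_camera"])
    c=dict(f=f,cx=d["cx"],cy=d["cy"],k1=d["k1"],T=T,im=im)
    if fn: cv2.imwrite("pics/"+fn,im[:,:,::-1]); np.savez("pics/"+fn+".npz",**c)
    return c
def load(fn):
    d=np.load("pics/"+fn+".npz"); return {k:(d[k] if d[k].ndim else float(d[k])) for k in d}
def ray(c,u,v):
    p=np.array([(u-c["cx"])/c["f"],(v-c["cy"])/c["f"]]); q=p.copy()
    for _ in range(20): q=p/(1+c["k1"]*(q@q))
    d=c["T"][:3,:3]@np.array([q[0],-q[1],-1]); return c["T"][:3,3],d
def onz(c,u,v,z):
    o,d=ray(c,u,v); return o+d*(z-o[2])/d[2]
def tri(c1,p1,c2,p2):
    o1,d1=ray(c1,*p1); o2,d2=ray(c2,*p2)
    t=np.linalg.lstsq(np.c_[d1,-d2],o2-o1,rcond=None)[0]
    a=o1+t[0]*d1; b=o2+t[1]*d2
    return (a+b)/2, np.linalg.norm(a-b)
def proj(c,P):
    p=np.linalg.inv(c["T"])@np.r_[P,1]; q=np.array([p[0],-p[1]])/-p[2]
    q=q*(1+c["k1"]*(q@q)); return q*c["f"]+[c["cx"],c["cy"]]
E
python3 - <<'E'
from h import *
np.set_printoptions(precision=4,suppress=True)
for n in("scene","side","wrist"):
    c=snap(n,n+"0.png"); print(n,c["f"],c["cx"],c["cy"],c["k1"]); print(c["T"])
s=observe(); print(s)
E
```

```text
pics
scene 413.38129344436794 320.94571915598254 199.03903257911156 -0.09444444771499462
[[ 0.6373 -0.6398  0.4296  0.9183]
 [ 0.7706  0.5224 -0.3652 -0.3027]
 [ 0.0092  0.5637  0.8259  0.7742]
 [ 0.      0.      0.      1.    ]]
side 484.30949424805647 322.66046018765417 201.91958628613224 0.014193716298163194
[[ 0.8431  0.3582 -0.401  -0.0212]
 [-0.5375  0.5416 -0.6463 -0.8706]
 [-0.0144  0.7605  0.6492  0.9391]
 [ 0.      0.      0.      1.    ]]
wrist 290.5746724835319 316.46238845197286 203.96042825401344 0.010044678884798049
[[ 0.4198  0.8661  0.2713  0.3421]
 [-0.9076  0.4013  0.1234 -0.5586]
 [-0.002  -0.298   0.9546  0.3722]
 [ 0.      0.      0.      1.    ]]
{'clock': 0.15, 'q': array([59.5279, 22.8625,  2.5824, 88.0974, -1.0723, 69.1528, -2.905 ]), 'qvel': array([-0.0209, -0.1119, -0.0033, -0.0388, -0.0447, -0.011 , -0.0185]), 'joint_torque': array([  0.0031, -47.5561,   1.3668, -25.4514,   0.0116,   0.0065,
        -0.    ]), 'tool_pos': array([ 0.2724, -0.5896,  0.2305]), 'tcp_rot': array([[ 0.9077,  0.4195, -0.0007],
       [ 0.4195, -0.9077,  0.0014],
       [-0.0001, -0.0015, -1.    ]]), 'ft_force': array([ 0.148 , -0.9197, -1.0104]), 'ft_torque': array([-0.0249,  0.0037, -0.0112]), 'grasp_force': 0.0, 'finger_gap': 0.08472568330772148}
```

View pics/scene0.png

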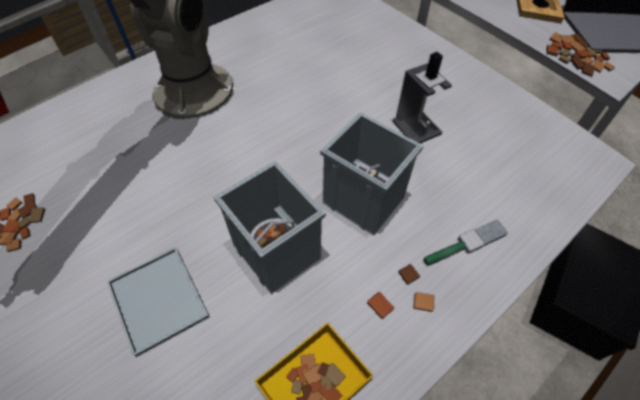

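View pics/side0.png

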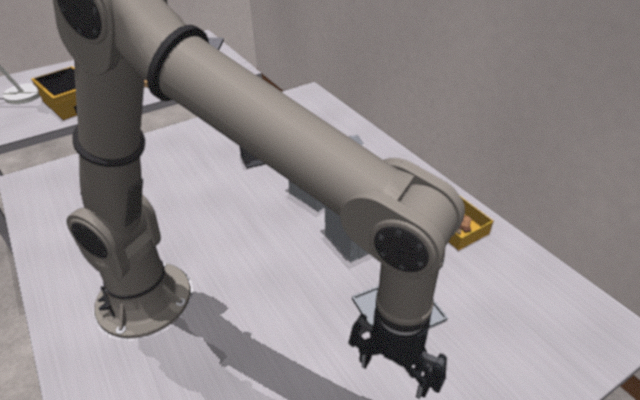

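The scene shows the round sherd basket with its wire handle in the near-left tank (rim about 215–325, 165–250). The bones are in the far tank (about 320–420). The stand and black grip are at (435,65), and the tray is at (160,300). In the side view the arm blocks most of this.

```bash
python3 - <<'E'
from h import *
c=load("scene0.png"); im=c["im"][:,:,::-1]
a=cv2.resize(im[155:255,205:335],None,fx=4,fy=4,interpolation=cv2.INTER_CUBIC)   # 520x400
b=cv2.resize(im[45:145,385:460],None,fx=4,fy=4,interpolation=cv2.INTER_CUBIC) #300x400 -> 
cv2.imwrite("pics/crop1.png",np.hstack([a[:,:500],b]))
np.set_printoptions(precision=4,suppress=True)
for n,P in (("tray",[(109,297),(176,250),(209,313),(137,353)]),("tank",[(215,197),(276,165),(326,214),(264,252)]),("bones",[(322,152),(362,116),(421,148),(383,187)])):
    z=.015 if n=="tray" else .18
    W=np.array([onz(c,*p,z) for p in P])[:,:2]; print(n,W.tolist(),W.mean(0)); 
    r=cv2.minAreaRect((W*1000).astype(np.float32)); print(r)
print(onz(c,435,55,.228))
E
```

```text
tray [[0.4398363163588209, -0.43664207571927494], [0.4320766365722552, -0.28071468360931806], [0.5905155063203391, -0.2970792447144663], [0.5729384902571288, -0.44128627579407675]] [ 0.5088 -0.3639]
((503.3694152832031, -365.64117431640625), (154.3050537109375, 159.28176879882812), 84.10304260253906)
tank [[0.4884704109409897, -0.1810241982523191], [0.4981790564742452, -0.0557555541697389], [0.6383695934604503, -0.052942698935916854], [0.6306944191026258, -0.17620644566744584]] [ 0.5639 -0.1165]
((563.4199829101562, -116.98345184326172), (152.43838500976562, 125.04867553710938), 1.1494576930999756)
bones [[0.5275652446248751, 0.030143099127087458], [0.5046317362047458, 0.1547192207894963], [0.6393241216488581, 0.18455375965222515], [0.659174282667835, 0.062268844749995333]] [0.5827 0.1079]
((583.4447021484375, 107.34842681884766), (142.50697326660156, 126.58773803710938), 12.48944091796875)
[0.4996 0.3702 0.228 ]
```

View pics/crop1.png

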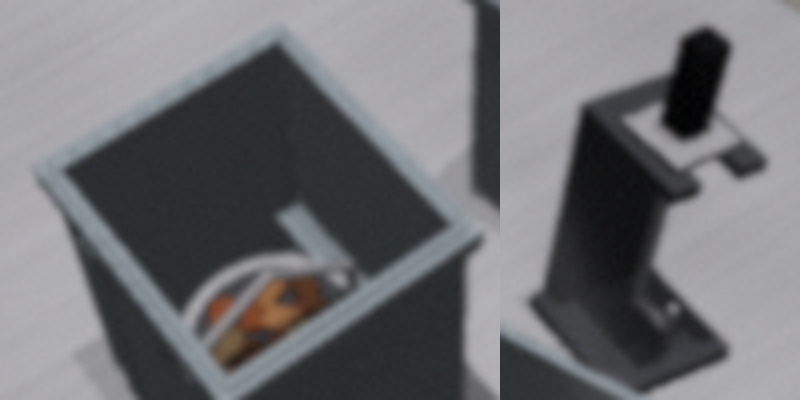

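The enlarged crop shows the handle wire running from about (259,244) to (291,224) in the scene picture, roughly along world y. The fork prongs end near (431,92) and (449,85), with the fork's back corner near (406,71).

{"op": "jog_arm", "data": {
  "moves": [
    {"x": 0.014, "y": 0.04, "z": 0.022},
    {"x": 0.014, "y": 0.04, "z": 0.022},
    {"x": 0.014, "y": 0.04, "z": 0.022},
    {"x": 0.014, "y": 0.04, "z": 0.022},
    {"x": 0.014, "y": 0.04, "z": 0.022},
    {"x": 0.014, "y": 0.04, "z": 0.022},
    {"x": 0.014, "y": 0.04, "z": 0.022},
    {"x": 0.014, "y": 0.04, "z": 0.022}
  ]
}}

```text
$.moves[0]: bad value
```

```bash
python3 - <<'E'
from h import *
np.set_printoptions(precision=4,suppress=True)
c=load("scene0.png")
for p in [(406,71),(431,92.5),(449,85),(434,93.5),(451.5,87)]: print(onz(c,*p,.16))
s=observe(); print(s["q"],s["tool_pos"],s["clock"],s["tcp_rot"])
E
```

```text
[0.446  0.3522 0.16  ]
[0.5325 0.3418 0.16  ]
[0.5411 0.3943 0.16  ]
[0.5389 0.3446 0.16  ]
[0.5491 0.3936 0.16  ]
[59.5279 22.8625  2.5824 88.0974 -1.0723 69.1528 -2.905 ] [ 0.2724 -0.5896  0.2305] 0.15 [[ 0.9077  0.4195 -0.0007]
 [ 0.4195 -0.9077  0.0014]
 [-0.0001 -0.0015 -1.    ]]
```

{"op": "jog_arm", "data": {
  "moves": [
    {"x": 0.014, "y": 0.04, "z": 0.022, "ax": 0, "ay": 0, "az": -0.05, "hand": 0.085},
    {"x": 0.014, "y": 0.04, "z": 0.022, "ax": 0, "ay": 0, "az": -0.05, "hand": 0.085},
    {"x": 0.014, "y": 0.04, "z": 0.022, "ax": 0, "ay": 0, "az": -0.05, "hand": 0.085},
    {"x": 0.014, "y": 0.04, "z": 0.022, "ax": 0, "ay": 0, "az": -0.05, "hand": 0.085},
    {"x": 0.014, "y": 0.04, "z": 0.022, "ax": 0, "ay": 0, "az": -0.05, "hand": 0.085},
    {"x": 0.014, "y": 0.04, "z": 0.022, "ax": 0, "ay": 0, "az": -0.05, "hand": 0.085},
    {"x": 0.014, "y": 0.04, "z": 0.022, "ax": 0, "ay": 0, "az": -0.05, "hand": 0.085},
    {"x": 0.014, "y": 0.04, "z": 0.022, "ax": 0, "ay": 0, "az": -0.05, "hand": 0.085}
  ]
}}

```text
clock: 0.95
tool_pos: [0.3847, -0.2682, 0.4081]
tcp_rot: [[1.0, 0.031, -0.0], [0.031, -1.0, -0.0], [-0.0, 0.0, -1.0]]
ft_force: [0.6, -0.8, 0.9]
finger_gap: 0.085
grasp_force: 0.0
```

{"op": "jog_arm", "data": {
  "moves": [
    {"x": 0.023, "y": 0.019, "z": 0.0, "ax": 0, "ay": 0, "az": -0.01, "hand": 0.085},
    {"x": 0.023, "y": 0.019, "z": 0.0, "ax": 0, "ay": 0, "az": -0.01, "hand": 0.085},
    {"x": 0.023, "y": 0.019, "z": 0.0, "ax": 0, "ay": 0, "az": -0.01, "hand": 0.085},
    {"x": 0.023, "y": 0.019, "z": 0.0, "ax": 0, "ay": 0, "az": -0.01, "hand": 0.085},
    {"x": 0.023, "y": 0.019, "z": 0.0, "ax": 0, "ay": 0, "az": -0.01, "hand": 0.085},
    {"x": 0.023, "y": 0.019, "z": 0.0, "ax": 0, "ay": 0, "az": -0.01, "hand": 0.085},
    {"x": 0.023, "y": 0.02, "z": 0.0, "ax": 0, "ay": 0, "az": -0.01, "hand": 0.085},
    {"x": 0, "y": 0.02, "z": 0.0, "ax": 0, "ay": 0, "az": -0.01, "hand": 0.085}
  ]
}}

```text
clock: 1.75
tool_pos: [0.5475, -0.1146, 0.4059]
tcp_rot: [[0.999, -0.046, -0.001], [-0.046, -0.999, 0.001], [-0.001, -0.001, -1.0]]
ft_force: [0.4, -0.7, -0.1]
finger_gap: 0.085
grasp_force: 0.0
```

```bash
python3 - <<'E'
from h import *
np.set_printoptions(precision=4,suppress=True)
c=snap("wrist","w1.png"); s=observe(); print(s["q"],s["tool_pos"],s["qvel"]);print(c["T"])
E
```

```text
[ 22.5662   9.4602 -18.2159  84.1779   2.7201  86.9257 -87.8937] [ 0.5467 -0.11    0.4065] [ 0.9704 -1.3622  0.2305  0.1631 -0.2584  0.3989  5.1944]
[[-0.0456  0.9533  0.2987  0.6241]
 [-0.999  -0.043  -0.0152 -0.1191]
 [-0.0017 -0.2991  0.9542  0.5476]
 [ 0.      0.      0.      1.    ]]
```

View pics/w1.png

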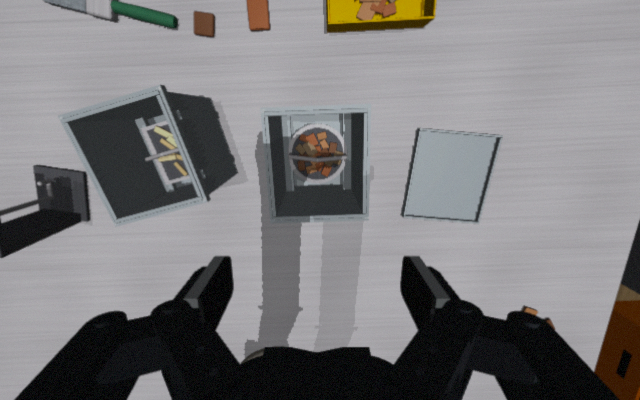

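The wrist view from above shows the tank rim at corners (266,111), (367,109), (369,215) and (271,217), with the handle running from (290,154) to (346,156). The tray corners are (418,129), (499,135), (479,221) and (403,215). Image right is world −y.

```bash
python3 - <<'E'
from h import *
np.set_printoptions(precision=4,suppress=True)
c=load("w1.png"); im=c["im"]
g=cv2.cvtColor(im,cv2.COLOR_RGB2GRAY)
for n,P,z in (("tray",[(418,129),(500,135),(478,221),(403,215)],.015),("tank",[(264,110),(368,108),(369,216),(271,218)],.18)):
    W=np.array([onz(c,*p,z) for p in P])[:,:2]; print(n,W.tolist(),W.mean(0))
    r=cv2.minAreaRect((W*1000).astype(np.float32)); print(r)
a,b=onz(c,290,154,.080),onz(c,346,156,.080); print(a,b,(a+b)/2,onz(c,317.5,154,.112))
m=cv2.inRange(cv2.cvtColor(im,cv2.COLOR_RGB2HSV),(0,90,60),(20,255,255)); m[:, :280]=0;m[:,355:]=0;m[:110]=0;m[200:]=0
ys,xs=np.nonzero(m); print(xs.min(),xs.max(),ys.min(),ys.max(), onz(c,(xs.min()+xs.max())/2,(ys.min()+ys.max())/2,.055))
cv2.imwrite("pics/c2.png",np.hstack([cv2.resize(im[100:225,255:380,::-1],(500,500),interpolation=cv2.INTER_CUBIC)]))
E
```

```text
tray [[0.5884544421122936, -0.2968107841943831], [0.5711132752145032, -0.44256048228929], [0.4084870939377532, -0.42348303219400185], [0.42743133917798193, -0.27740160489740295]] [ 0.4989 -0.3601]
((498.4853820800781, -360.0232238769531), (147.29649353027344, 163.7411346435547), 83.21488952636719)
tank [[0.630216069217775, -0.05562754433556262], [0.6267947644163655, -0.1805073698878207], [0.4889883841332072, -0.18292431412048393], [0.49205971776635427, -0.051214518908361054]] [ 0.5595 -0.1176]
((559.6160278320312, -118.6805648803711), (131.74560546875, 138.2216796875), 88.66416931152344)
[ 0.5634 -0.0732  0.08  ] [ 0.5561 -0.1626  0.08  ] [ 0.5597 -0.1179  0.08  ] [ 0.5657 -0.1173  0.112 ]
297 342 132 176 [ 0.5579 -0.1204  0.055 ]
```

View pics/c2.png

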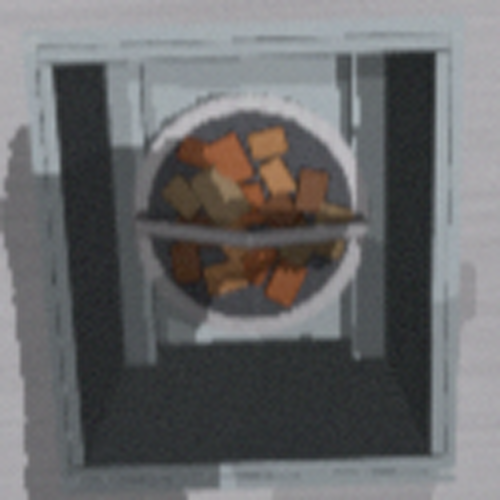

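The enlarged crop shows the handle peak near (317.5,159) in the wrist picture, with the ends at (290,154.5) and (345.5,157). That puts the basket at about (0.558, −0.118) with a yaw of about −3°. The tray is at about (0.499, −0.360). Next I go to the stand.

{"op": "jog_arm", "data": {
  "moves": [
    {"x": -0.009, "y": 0.047, "z": 0.0, "ax": 0, "ay": 0, "az": -0.01, "hand": 0.085},
    {"x": -0.009, "y": 0.047, "z": 0.0, "ax": 0, "ay": 0, "az": -0.01, "hand": 0.085},
    {"x": -0.009, "y": 0.047, "z": 0.0, "ax": 0, "ay": 0, "az": -0.01, "hand": 0.085},
    {"x": -0.009, "y": 0.047, "z": 0.0, "ax": 0, "ay": 0, "az": -0.01, "hand": 0.085},
    {"x": -0.009, "y": 0.047, "z": 0.0, "ax": 0, "ay": 0, "az": -0.01, "hand": 0.085},
    {"x": -0.009, "y": 0.047, "z": 0.0, "ax": 0, "ay": 0, "az": -0.01, "hand": 0.085},
    {"x": -0.009, "y": 0.047, "z": 0.0, "ax": 0, "ay": 0, "az": -0.01, "hand": 0.085},
    {"x": -0.009, "y": 0.047, "z": 0.0, "ax": 0, "ay": 0, "az": -0.01, "hand": 0.085}
  ]
}}

```text
clock: 2.6
tool_pos: [0.4731, 0.2608, 0.4075]
tcp_rot: [[0.992, -0.128, 0.001], [-0.128, -0.992, -0.001], [0.001, 0.001, -1.0]]
ft_force: [0.6, -0.4, 0.2]
finger_gap: 0.0852
grasp_force: 0.0
```

{"op": "jog_arm", "data": {
  "moves": [
    {"x": -0.005, "y": 0.03, "z": -0.01, "ax": 0, "ay": 0, "az": -0.01, "hand": 0.085},
    {"x": -0.005, "y": 0.03, "z": -0.01, "ax": 0, "ay": 0, "az": -0.01, "hand": 0.085},
    {"x": -0.005, "y": 0.03, "z": -0.01, "ax": 0, "ay": 0, "az": 0, "hand": 0.085},
    {"x": 0, "y": 0.02, "z": -0.01, "ax": 0, "ay": 0, "az": 0, "hand": 0.085},
    {"x": 0, "y": 0, "z": 0.0, "ax": 0, "ay": 0, "az": 0, "hand": 0.085},
    {"x": 0, "y": 0, "z": 0.0, "ax": 0, "ay": 0, "az": 0, "hand": 0.085},
    {"x": 0, "y": 0, "z": 0.0, "ax": 0, "ay": 0, "az": 0, "hand": 0.085},
    {"x": 0, "y": 0, "z": 0.0, "ax": 0, "ay": 0, "az": 0, "hand": 0.085}
  ]
}}

```text
clock: 3.4
tool_pos: [0.4595, 0.3686, 0.368]
tcp_rot: [[0.989, -0.149, 0.001], [-0.149, -0.989, -0.0], [0.001, 0.0, -1.0]]
ft_force: [1.0, 0.1, 0.3]
finger_gap: 0.0846
grasp_force: 0.0
```

```bash
python3 - <<'E'
from h import *
np.set_printoptions(precision=4,suppress=True)
c=snap("wrist","w2.png"); s=observe(); print(s["q"],s["tool_pos"],s["qvel"]);print(c["T"])
print(proj(c,[.5,.37,.228]))
E
```

```text
[ -12.7687   15.3924  -38.3712   83.8848    9.5951   83.9802 -149.6865] [0.4594 0.3688 0.368 ] [-0.2023  0.0168 -0.2939 -0.0436 -0.0147 -0.1    -0.1145]
[[-0.1486  0.9443  0.2935  0.5351]
 [-0.9889 -0.1419 -0.0443  0.3565]
 [-0.0002 -0.2968  0.9549  0.5099]
 [ 0.      0.      0.      1.    ]]
[308.0889 153.4823]
```

View pics/w2.png

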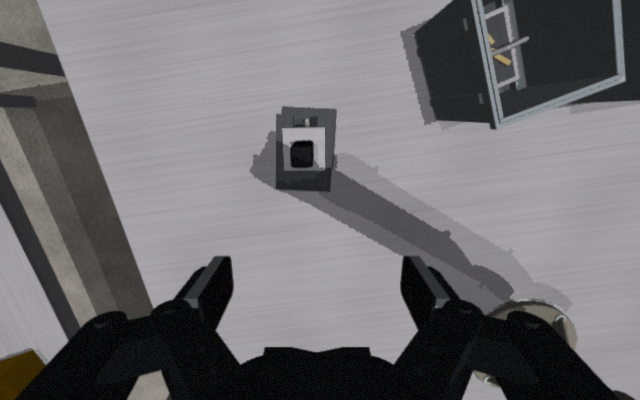

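The wrist view shows the stand with the pale square collar at about (283–327, 127–170) and the black grip at (302,153). Next I measure the collar and grip by mask.

```bash
python3 - <<'E'
from h import *
np.set_printoptions(precision=4,suppress=True)
c=load("w2.png"); im=c["im"]; g=cv2.cvtColor(im,cv2.COLOR_RGB2GRAY)
print(g[100:200:6,300]); print(g[160,270:345:4])
s=g[118:178,276:336]
m=(s>150).astype(np.uint8); n,l,st,ce=cv2.connectedComponentsWithStats(m)
k=1+np.argmax(st[1:,4]); ys,xs=np.nonzero(l==k); print(st[k]+[276,118,0,0,0])
P=np.c_[xs+276,ys+118]; h=cv2.convexHull(P.astype(np.int32))[:,0]
W=np.array([onz(c,*p,.166)[:2] for p in h])
print(cv2.minAreaRect((W*1000).astype(np.float32)))
cv2.imwrite("pics/c3.png",cv2.resize(im[98:200,265:345,::-1],(480,612)[::1] if 0 else (470,600),interpolation=cv2.INTER_CUBIC))
# dark grip
m2=(s<30).astype(np.uint8); n,l2,st2,ce2=cv2.connectedComponentsWithStats(m2); print(st2[1:]+[276,118,0,0,0])
E
```

```text
[165 161  78  78  51 166 172   3  22  33  10  15  43  45  40  65 101]
[ 94  99  43  45 109  69   8  22  19  26  27 121 170 171  76  77  78 143
 142]
[282 128  43  40 750]
((499.4258117675781, 377.3759765625), (48.15509033203125, 45.18724822998047), 81.90103912353516)
[[291 141  22  26 496]]
```

View pics/c3.png

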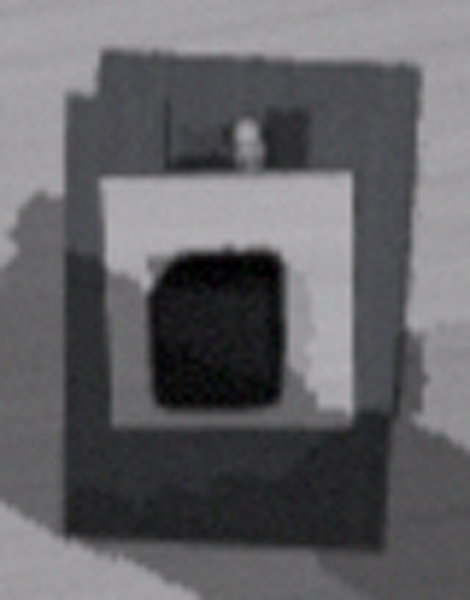

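The crop shows the collar corners, the grip top face and the fork's left and back edges clearly.

```bash
python3 - <<'E'
from h import *
np.set_printoptions(precision=4,suppress=True)
c=load("w2.png"); k=lambda p:(p[0]/5.875+264.6,p[1]/5.88+97.6)
C=[onz(c,*k(p),.166) for p in [(100,174),(356,171),(357,427),(110,430)]]; C=np.array(C); print(C,C.mean(0))
for i in range(4):
    d=C[(i+1)%4]-C[i]; print(np.linalg.norm(d),np.degrees(np.arctan2(d[1],d[0]))%90)
print("top",onz(c,*k((216.5,341.5)),.228))
F=np.array([onz(c,*k(p),.16) for p in [(65,95),(64,538),(385,549)]]);print(F)
for a,b in((1,0),(2,1)): d=F[a]-F[b]; print(np.linalg.norm(d),np.degrees(np.arctan2(d[1],d[0]))%90)
E
```

```text
[[0.5263 0.3982 0.166 ]
 [0.5194 0.3488 0.166 ]
 [0.4696 0.3557 0.166 ]
 [0.4764 0.4055 0.166 ]] [0.4979 0.377  0.166 ]
0.04986921322064915 82.11591369994281
0.050322735508399406 82.2035807478677
0.05030632300109401 82.16422499709763
0.050366381708211554 81.70627433137425
top [0.4989 0.3767 0.228 ]
[[0.5418 0.403  0.16  ]
 [0.4542 0.4202 0.16  ]
 [0.4417 0.3534 0.16  ]]
0.08929383914769186 78.90479605239673
0.06788652288753574 79.43503361668799
```

{"op": "jog_arm", "data": {
  "moves": [
    {"x": 0.02, "y": 0.004, "z": -0.01, "ax": 0, "ay": 0, "az": 0.012, "hand": 0.085},
    {"x": 0.0186, "y": 0.004, "z": -0.02, "ax": 0, "ay": 0, "az": 0, "hand": 0.085},
    {"x": 0, "y": 0, "z": -0.03, "ax": 0, "ay": 0, "az": 0, "hand": 0.085},
    {"x": 0, "y": 0, "z": -0.035, "ax": 0, "ay": 0, "az": 0, "hand": 0.085},
    {"x": 0, "y": 0, "z": -0.035, "ax": 0, "ay": 0, "az": 0, "hand": 0.085},
    {"x": 0, "y": 0, "z": -0.03, "ax": 0, "ay": 0, "az": 0, "hand": 0.085},
    {"x": 0, "y": 0, "z": -0.025, "ax": 0, "ay": 0, "az": 0, "hand": 0.085},
    {"x": 0, "y": 0, "z": 0.0, "ax": 0, "ay": 0, "az": 0, "hand": 0.085}
  ]
}}

```text
clock: 4.25
tool_pos: [0.496, 0.3751, 0.1788]
tcp_rot: [[0.991, -0.136, -0.005], [-0.136, -0.991, -0.005], [-0.005, 0.006, -1.0]]
ft_force: [-0.3, -0.6, -1.1]
finger_gap: 0.0847
grasp_force: 0.0
```

{"op": "jog_arm", "data": {
  "force": 60,
  "moves": [
    {"x": 0, "y": 0, "z": 0, "ax": 0, "ay": 0, "az": 0, "hand": 0.03},
    {"x": 0, "y": 0, "z": 0, "ax": 0, "ay": 0, "az": 0, "hand": 0.03},
    {"x": 0, "y": 0, "z": 0, "ax": 0, "ay": 0, "az": 0, "hand": 0.03},
    {"x": 0, "y": 0, "z": 0, "ax": 0, "ay": 0, "az": 0, "hand": 0.03},
    {"x": 0, "y": 0, "z": 0, "ax": 0, "ay": 0, "az": 0, "hand": 0.01},
    {"x": 0, "y": 0, "z": 0, "ax": 0, "ay": 0, "az": 0, "hand": 0.01},
    {"x": 0, "y": 0, "z": 0, "ax": 0, "ay": 0, "az": 0, "hand": 0.01},
    {"x": 0, "y": 0, "z": 0, "ax": 0, "ay": 0, "az": 0, "hand": 0.01}
  ]
}}

```text
clock: 5.05
tool_pos: [0.4978, 0.3783, 0.1834]
tcp_rot: [[0.991, -0.135, 0.001], [-0.135, -0.991, 0.001], [0.001, -0.001, -1.0]]
ft_force: [-0.1, -0.9, 6.1]
finger_gap: 0.0215
grasp_force: 59.5
```

{"op": "jog_arm", "data": {
  "force": 90,
  "moves": [
    {"x": 0, "y": 0, "z": 0.005, "ax": 0, "ay": 0, "az": 0, "hand": 0.01},
    {"x": 0, "y": 0, "z": 0.02, "ax": 0, "ay": 0, "az": 0, "hand": 0.01},
    {"x": 0, "y": 0, "z": 0.03, "ax": 0, "ay": 0, "az": 0, "hand": 0.01},
    {"x": 0, "y": 0, "z": 0.035, "ax": 0, "ay": 0, "az": 0, "hand": 0.01},
    {"x": 0, "y": 0, "z": 0.035, "ax": 0, "ay": 0, "az": 0, "hand": 0.01},
    {"x": 0, "y": 0, "z": 0.035, "ax": 0, "ay": 0, "az": 0, "hand": 0.01},
    {"x": 0, "y": 0, "z": 0.03, "ax": 0, "ay": 0, "az": 0, "hand": 0.01},
    {"x": 0, "y": 0, "z": 0.02, "ax": 0, "ay": 0, "az": 0, "hand": 0.01}
  ]
}}

```text
clock: 5.85
tool_pos: [0.4972, 0.3782, 0.3944]
tcp_rot: [[0.991, -0.135, 0.001], [-0.135, -0.991, 0.001], [0.001, -0.001, -1.0]]
ft_force: [0.5, 0.7, -0.9]
finger_gap: 0.0212
grasp_force: 88.0
```

{"op": "jog_arm", "data": {
  "moves": [
    {"x": 0.002, "y": -0.02, "z": 0, "ax": 0, "ay": 0, "az": 0, "hand": 0.01},
    {"x": 0.002, "y": -0.04, "z": 0, "ax": 0, "ay": 0, "az": 0.01, "hand": 0.01},
    {"x": 0.002, "y": -0.045, "z": 0, "ax": 0, "ay": 0, "az": 0.01, "hand": 0.01},
    {"x": 0.002, "y": -0.045, "z": 0, "ax": 0, "ay": 0, "az": 0.01, "hand": 0.01},
    {"x": 0.002, "y": -0.045, "z": 0, "ax": 0, "ay": 0, "az": 0.01, "hand": 0.01},
    {"x": 0.002, "y": -0.045, "z": 0, "ax": 0, "ay": 0, "az": 0.01, "hand": 0.01},
    {"x": 0.002, "y": -0.045, "z": 0, "ax": 0, "ay": 0, "az": 0.01, "hand": 0.01},
    {"x": 0, "y": -0.045, "z": 0, "ax": 0, "ay": 0, "az": 0.01, "hand": 0.01}
  ]
}}

```text
clock: 6.65
tool_pos: [0.5107, 0.046, 0.3918]
tcp_rot: [[0.998, -0.065, -0.001], [-0.065, -0.998, -0.0], [-0.001, 0.0, -1.0]]
ft_force: [0.7, -0.2, -1.2]
finger_gap: 0.0209
grasp_force: 88.3
```

{"op": "jog_arm", "data": {
  "moves": [
    {"x": 0, "y": -0.045, "z": 0, "ax": 0, "ay": 0, "az": 0.01, "hand": 0.01},
    {"x": 0, "y": -0.045, "z": 0, "ax": 0, "ay": 0, "az": 0, "hand": 0.01},
    {"x": 0, "y": -0.04, "z": 0, "ax": 0, "ay": 0, "az": 0, "hand": 0.01},
    {"x": 0, "y": -0.025, "z": 0, "ax": 0, "ay": 0, "az": 0, "hand": 0.01},
    {"x": 0, "y": -0.01, "z": 0, "ax": 0, "ay": 0, "az": 0, "hand": 0.01},
    {"x": 0, "y": 0, "z": 0, "ax": 0, "ay": 0, "az": 0, "hand": 0.01},
    {"x": 0, "y": 0, "z": 0, "ax": 0, "ay": 0, "az": 0, "hand": 0.01},
    {"x": 0, "y": 0, "z": 0, "ax": 0, "ay": 0, "az": 0, "hand": 0.01}
  ]
}}

```text
clock: 7.45
tool_pos: [0.5115, -0.1146, 0.3924]
tcp_rot: [[0.999, -0.051, 0.0], [-0.051, -0.999, 0.001], [-0.0, -0.001, -1.0]]
ft_force: [-0.4, 0.9, -1.3]
finger_gap: 0.021
grasp_force: 88.3
```

```bash
python3 - <<'E'
from h import *
np.set_printoptions(precision=4,suppress=True)
c=snap("wrist","w3.png"); s=observe(); print(s["q"],s["tool_pos"],s["tcp_rot"],s["clock"])
a=cv2.resize(c["im"][60:260,220:420,::-1],(600,600),interpolation=cv2.INTER_CUBIC)
cv2.imwrite("pics/c4.png",a)
p=np.array(s["tool_pos"]); R=np.array(s["tcp_rot"])
for q in [(0,0,.153),(.03,0,.133),(.03,0,.153)]: print("pred hook",(proj(c,p+R@np.array(q))-[220,60])*3)
for q in [(.558,-.118,.112)]: print("handle",(proj(c,np.array(q))-[220,60])*3)
E
```

```text
[ 25.9018   5.8469 -19.712   89.9429   1.9501  84.5458 -86.8541] [ 0.5115 -0.1149  0.3924] [[ 0.9987 -0.0515  0.0002]
 [-0.0515 -0.9987  0.0005]
 [ 0.0002 -0.0005 -1.    ]] 7.5
pred hook [288.2397 389.552 ]
pred hook [288.1472 313.6533]
pred hook [288.2609 303.6776]
handle [290.5594 226.0761]
```

View pics/c4.png

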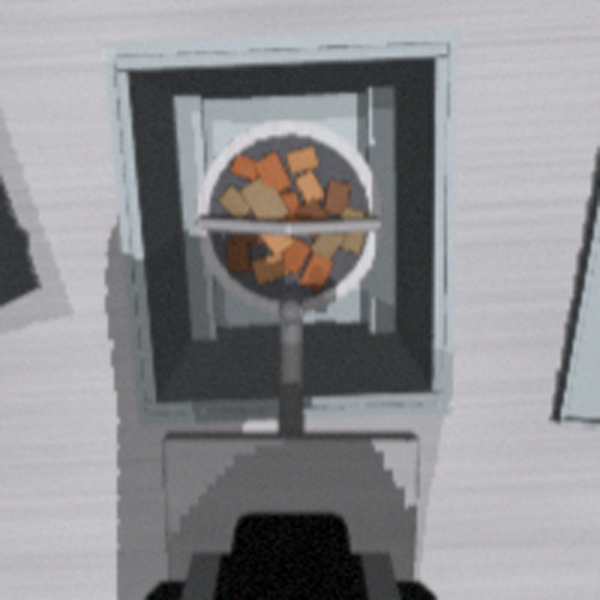

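The crop shows the hook tip at (290,305), within about 3 px of where I predicted it. The handle peak is at (290,227), straight ahead of it and perpendicular to the hook. I'll lower the hook in front of the handle.

{"op": "jog_arm", "data": {
  "moves": [
    {"x": 0, "y": -0.002, "z": -0.01, "ax": 0, "ay": 0, "az": 0, "hand": 0.01},
    {"x": 0, "y": 0, "z": -0.025, "ax": 0, "ay": 0, "az": 0, "hand": 0.01},
    {"x": 0, "y": 0, "z": -0.03, "ax": 0, "ay": 0, "az": 0, "hand": 0.01},
    {"x": 0, "y": 0, "z": -0.03, "ax": 0, "ay": 0, "az": 0, "hand": 0.01},
    {"x": 0, "y": 0, "z": -0.03, "ax": 0, "ay": 0, "az": 0, "hand": 0.01},
    {"x": 0, "y": 0, "z": -0.02, "ax": 0, "ay": 0, "az": 0, "hand": 0.01},
    {"x": 0, "y": 0, "z": -0.01, "ax": 0, "ay": 0, "az": 0, "hand": 0.01},
    {"x": 0, "y": 0, "z": -0.004, "ax": 0, "ay": 0, "az": 0, "hand": 0.01}
  ]
}}

```text
clock: 8.3
tool_pos: [0.5107, -0.1187, 0.2321]
tcp_rot: [[0.999, -0.054, -0.002], [-0.054, -0.999, 0.0], [-0.002, -0.0, -1.0]]
ft_force: [-0.6, -0.6, -0.9]
finger_gap: 0.0209
grasp_force: 88.3
```

```bash
python3 - <<'E'
from h import *
np.set_printoptions(precision=4,suppress=True)
c=snap("wrist","w4.png"); s=observe(); print(s["tool_pos"],s["ft_force"],s["clock"])
a=cv2.resize(c["im"][60:260,220:420,::-1],(600,600),interpolation=cv2.INTER_CUBIC)
cv2.imwrite("pics/c5.png",a)
p=np.array(s["tool_pos"]); R=np.array(s["tcp_rot"])
for q in [(0,0,.153),(.03,0,.133),(.03,0,.153)]: print("pred hook",(proj(c,p+R@np.array(q))-[220,60])*3)
for q in [(.558,-.118,.112)]: print("handle",(proj(c,np.array(q))-[220,60])*3)
E
```

```text
[ 0.5109 -0.1188  0.2325] [-0.3845  0.1366 -1.3091] 8.35
pred hook [287.6952 388.8217]
pred hook [287.5518 312.7928]
pred hook [287.6927 302.8314]
handle [276.1303 262.5482]
```

View pics/c5.png

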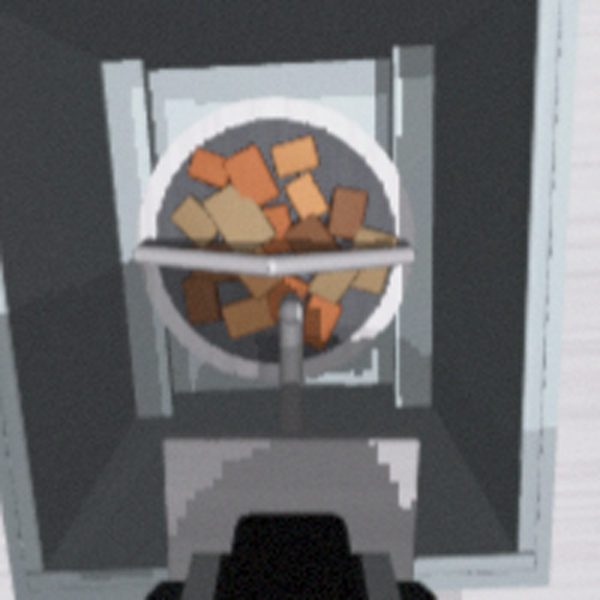

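After lowering, the hook tip is at (290,303) and the handle peak at (272,266), so the hook needs about 4 mm toward +y. The wire is about 46 mm ahead of the stem. I'll correct that, slide the hook under the wire, then lift slowly.

{"op": "jog_arm", "data": {
  "moves": [
    {"x": 0.002, "y": 0.002, "z": 0, "ax": 0, "ay": 0, "az": 0, "hand": 0.01},
    {"x": 0.004, "y": 0.002, "z": 0, "ax": 0, "ay": 0, "az": 0, "hand": 0.01},
    {"x": 0.006, "y": 0, "z": 0, "ax": 0, "ay": 0, "az": 0, "hand": 0.01},
    {"x": 0.007, "y": 0, "z": 0, "ax": 0, "ay": 0, "az": 0, "hand": 0.01},
    {"x": 0.006, "y": 0, "z": 0, "ax": 0, "ay": 0, "az": 0, "hand": 0.01},
    {"x": 0.004, "y": 0, "z": 0, "ax": 0, "ay": 0, "az": 0, "hand": 0.01},
    {"x": 0.002, "y": 0, "z": 0, "ax": 0, "ay": 0, "az": 0, "hand": 0.01},
    {"x": 0, "y": 0, "z": 0, "ax": 0, "ay": 0, "az": 0, "hand": 0.01}
  ]
}}

```text
clock: 9.15
tool_pos: [0.5425, -0.115, 0.2332]
tcp_rot: [[0.998, -0.055, -0.0], [-0.055, -0.998, 0.0], [-0.0, -0.0, -1.0]]
ft_force: [0.6, -0.5, -1.1]
finger_gap: 0.0209
grasp_force: 88.3
```

{"op": "jog_arm", "data": {
  "moves": [
    {"x": 0, "y": 0, "z": 0.003, "ax": 0, "ay": 0, "az": 0, "hand": 0.01},
    {"x": 0, "y": 0, "z": 0.004, "ax": 0, "ay": 0, "az": 0, "hand": 0.01},
    {"x": 0, "y": 0, "z": 0.004, "ax": 0, "ay": 0, "az": 0, "hand": 0.01},
    {"x": 0, "y": 0, "z": 0.004, "ax": 0, "ay": 0, "az": 0, "hand": 0.01},
    {"x": 0, "y": 0, "z": 0.003, "ax": 0, "ay": 0, "az": 0, "hand": 0.01},
    {"x": 0, "y": 0, "z": 0.003, "ax": 0, "ay": 0, "az": 0, "hand": 0.01},
    {"x": 0, "y": 0, "z": 0.002, "ax": 0, "ay": 0, "az": 0, "hand": 0.01},
    {"x": 0, "y": 0, "z": 0.002, "ax": 0, "ay": 0, "az": 0, "hand": 0.01}
  ]
}}

```text
clock: 9.95
tool_pos: [0.5419, -0.115, 0.2581]
tcp_rot: [[0.998, -0.055, -0.001], [-0.055, -0.998, 0.0], [-0.001, 0.0, -1.0]]
ft_force: [-0.7, -0.5, -3.2]
finger_gap: 0.0206
grasp_force: 88.2
```

{"op": "jog_arm", "data": {
  "moves": [
    {"x": 0, "y": 0, "z": 0.002, "ax": 0, "ay": 0, "az": 0, "hand": 0.01},
    {"x": 0, "y": 0, "z": 0.002, "ax": 0, "ay": 0, "az": 0, "hand": 0.01},
    {"x": 0, "y": 0, "z": 0.002, "ax": 0, "ay": 0, "az": 0, "hand": 0.01},
    {"x": 0, "y": 0, "z": 0.002, "ax": 0, "ay": 0, "az": 0, "hand": 0.01},
    {"x": 0, "y": 0, "z": 0.002, "ax": 0, "ay": 0, "az": 0, "hand": 0.01},
    {"x": 0, "y": 0, "z": 0.002, "ax": 0, "ay": 0, "az": 0, "hand": 0.01},
    {"x": 0, "y": 0, "z": 0.002, "ax": 0, "ay": 0, "az": 0, "hand": 0.01},
    {"x": 0, "y": 0, "z": 0, "ax": 0, "ay": 0, "az": 0, "hand": 0.01}
  ]
}}

```text
clock: 10.75
tool_pos: [0.5425, -0.1151, 0.2727]
tcp_rot: [[0.998, -0.055, 0.001], [-0.055, -0.998, -0.0], [0.001, 0.0, -1.0]]
ft_force: [0.0, 0.5, -2.4]
finger_gap: 0.0213
grasp_force: 88.2
```

```bash
python3 - <<'E'
from h import *
np.set_printoptions(precision=4,suppress=True)
c=snap("wrist","w5.png"); s=observe(); print(s["tool_pos"],s["ft_force"],s["ft_torque"],s["clock"])
a=cv2.resize(c["im"][60:260,220:420,::-1],(600,600),interpolation=cv2.INTER_CUBIC)
cv2.imwrite("pics/c6.png",a)
E
```

```text
[ 0.5424 -0.1151  0.2725] [ 0.3651  0.0846 -3.2813] [-0.0421  0.0263  0.0442] 10.8
```

View pics/c6.png

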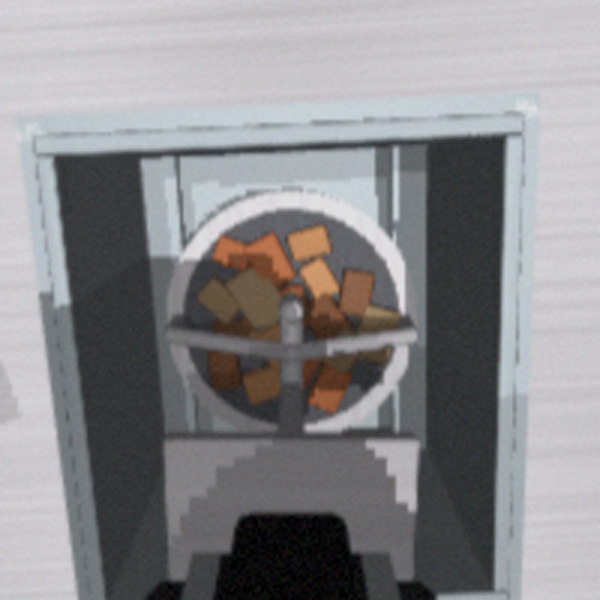

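The crop shows the wire seated in the hook between the stem and the tip at (290,305), with the handle peak at (290,350) and the basket level. Lift it out.

{"op": "jog_arm", "data": {
  "moves": [
    {"x": 0, "y": 0, "z": 0.008, "ax": 0, "ay": 0, "az": 0, "hand": 0.01},
    {"x": 0, "y": 0, "z": 0.014, "ax": 0, "ay": 0, "az": 0, "hand": 0.01},
    {"x": 0, "y": 0, "z": 0.02, "ax": 0, "ay": 0, "az": 0, "hand": 0.01},
    {"x": 0, "y": 0, "z": 0.024, "ax": 0, "ay": 0, "az": 0, "hand": 0.01},
    {"x": 0, "y": 0, "z": 0.026, "ax": 0, "ay": 0, "az": 0, "hand": 0.01},
    {"x": 0, "y": 0, "z": 0.026, "ax": 0, "ay": 0, "az": 0, "hand": 0.01},
    {"x": 0, "y": 0, "z": 0.024, "ax": 0, "ay": 0, "az": 0, "hand": 0.01},
    {"x": 0, "y": 0, "z": 0.02, "ax": 0, "ay": 0, "az": 0, "hand": 0.01}
  ]
}}

```text
clock: 11.6
tool_pos: [0.5425, -0.115, 0.4375]
tcp_rot: [[0.998, -0.055, 0.003], [-0.055, -0.998, -0.001], [0.003, 0.001, -1.0]]
ft_force: [0.2, -0.3, -1.6]
finger_gap: 0.0209
grasp_force: 88.2
```

{"op": "jog_arm", "data": {
  "moves": [
    {"x": 0, "y": 0, "z": 0.014, "ax": 0, "ay": 0, "az": 0, "hand": 0.01},
    {"x": 0, "y": 0, "z": 0.008, "ax": 0, "ay": 0, "az": 0, "hand": 0.01},
    {"x": 0, "y": 0, "z": 0.002, "ax": 0, "ay": 0, "az": 0, "hand": 0.01},
    {"x": -0.001, "y": -0.004, "z": 0, "ax": 0, "ay": 0, "az": 0, "hand": 0.01},
    {"x": -0.002, "y": -0.009, "z": 0, "ax": 0, "ay": 0, "az": 0, "hand": 0.01},
    {"x": -0.0035, "y": -0.014, "z": 0, "ax": 0, "ay": 0, "az": 0, "hand": 0.01},
    {"x": -0.0045, "y": -0.019, "z": 0, "ax": 0, "ay": 0, "az": 0, "hand": 0.01},
    {"x": -0.0055, "y": -0.023, "z": 0, "ax": 0, "ay": 0, "az": 0, "hand": 0.01}
  ]
}}

```text
clock: 12.4
tool_pos: [0.525, -0.1856, 0.4577]
tcp_rot: [[0.998, -0.055, -0.001], [-0.055, -0.998, -0.0], [-0.001, 0.0, -1.0]]
ft_force: [0.1, -0.6, -3.2]
finger_gap: 0.021
grasp_force: 88.2
```

{"op": "jog_arm", "data": {
  "moves": [
    {"x": -0.006, "y": -0.025, "z": 0, "ax": 0, "ay": 0, "az": 0, "hand": 0.01},
    {"x": -0.006, "y": -0.026, "z": 0, "ax": 0, "ay": 0, "az": 0, "hand": 0.01},
    {"x": -0.006, "y": -0.026, "z": 0, "ax": 0, "ay": 0, "az": 0, "hand": 0.01},
    {"x": -0.006, "y": -0.024, "z": 0, "ax": 0, "ay": 0, "az": 0, "hand": 0.01},
    {"x": -0.005, "y": -0.021, "z": 0, "ax": 0, "ay": 0, "az": 0, "hand": 0.01},
    {"x": -0.004, "y": -0.017, "z": 0, "ax": 0, "ay": 0, "az": 0, "hand": 0.01},
    {"x": -0.003, "y": -0.013, "z": 0, "ax": 0, "ay": 0, "az": 0, "hand": 0.01},
    {"x": -0.0025, "y": -0.01, "z": 0, "ax": 0, "ay": 0, "az": 0, "hand": 0.01}
  ]
}}

```text
clock: 13.2
tool_pos: [0.4867, -0.3474, 0.458]
tcp_rot: [[0.998, -0.056, -0.001], [-0.056, -0.998, 0.0], [-0.001, -0.0, -1.0]]
ft_force: [-0.1, -1.0, -2.9]
finger_gap: 0.021
grasp_force: 88.1
```

{"op": "jog_arm", "data": {
  "moves": [
    {"x": -0.0015, "y": -0.007, "z": 0, "ax": 0, "ay": 0, "az": 0, "hand": 0.01},
    {"x": -0.001, "y": -0.004, "z": 0, "ax": 0, "ay": 0, "az": 0, "hand": 0.01},
    {"x": -0.0005, "y": -0.0015, "z": -0.003, "ax": 0, "ay": 0, "az": 0, "hand": 0.01},
    {"x": 0, "y": 0, "z": -0.008, "ax": 0, "ay": 0, "az": 0, "hand": 0.01},
    {"x": 0, "y": 0, "z": -0.013, "ax": 0, "ay": 0, "az": 0, "hand": 0.01},
    {"x": 0, "y": 0, "z": -0.018, "ax": 0, "ay": 0, "az": 0, "hand": 0.01},
    {"x": 0, "y": 0, "z": -0.02, "ax": 0, "ay": 0, "az": 0, "hand": 0.01},
    {"x": 0, "y": 0, "z": -0.02, "ax": 0, "ay": 0, "az": 0, "hand": 0.01}
  ]
}}

```text
clock: 14.0
tool_pos: [0.4841, -0.3576, 0.3744]
tcp_rot: [[0.999, -0.054, -0.001], [-0.054, -0.999, 0.001], [-0.001, -0.001, -1.0]]
ft_force: [0.8, -0.3, -2.9]
finger_gap: 0.0205
grasp_force: 88.1
```

```bash
python3 - <<'E'
from h import *
np.set_printoptions(precision=4,suppress=True)
c=snap("wrist","w6.png"); d=snap("scene","s6.png"); s=observe(); print(s["tool_pos"],s["ft_force"],s["clock"],s["q"])
a=cv2.resize(c["im"][60:260,190:450,::-1],(520,400),interpolation=cv2.INTER_CUBIC)
b=cv2.resize(d["im"][150:390,60:228,::-1],(280,400),interpolation=cv2.INTER_CUBIC)
cv2.imwrite("pics/c7.png",np.hstack([a,b]))
for P in [(.499,-.36,.015)]+[(.499+.05*np.cos(t),-.36+.05*np.sin(t),.004) for t in (0,1.57,3.14,4.71)]: print((proj(c,np.array(P))-[190,60])*2)
E
```

```text
[ 0.4827 -0.3569  0.3719] [-0.6239  0.5884 -3.3377] 14.1 [ 40.8075  14.3698 -10.7118  82.1103   2.6299  84.2154 -62.958 ]
[254.2901 181.5299]
[251.1495 120.3354]
[197.128  182.9974]
[257.1298 236.1197]
[311.6142 176.9862]
```

View pics/c7.png

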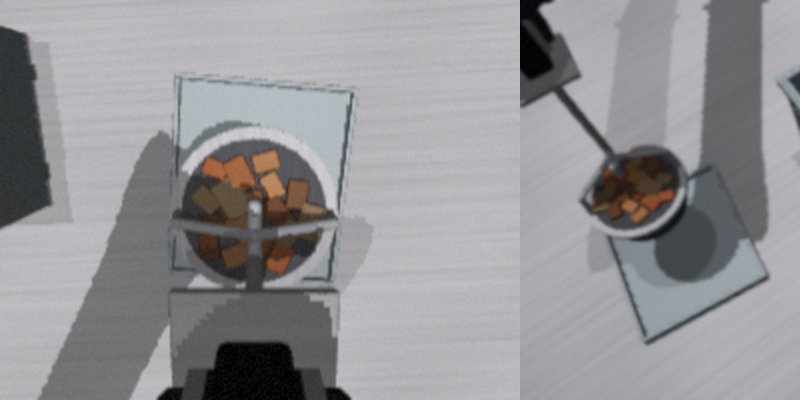

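The crop shows the basket hanging level on the hook, over the tray: tray corners (176,73), (355,89), (330,282) and (172,270), handle peak (255,234). I have now viewed 11 pictures, one over the limit of 10. From here I use numbers only.

```bash
python3 - <<'E'
from h import *
np.set_printoptions(precision=4,suppress=True)
c=load("w6.png"); k=lambda p:(p[0]/2+190,p[1]/2+60)
C=np.array([onz(c,*k(p),.015) for p in [(176,73),(355,89),(330,282),(172,270)]]); print(C,C.mean(0))
print(onz(c,*k((255,234)),.226),onz(c,*k((172,225)),.194),onz(c,*k((340,223)),.194))
E
```

```text
[[ 0.5892 -0.3014  0.015 ]
 [ 0.5691 -0.4459  0.015 ]
 [ 0.4058 -0.4233  0.015 ]
 [ 0.4246 -0.2823  0.015 ]] [ 0.4972 -0.3632  0.015 ]
[ 0.4986 -0.3601  0.226 ] [ 0.4993 -0.3135  0.194 ] [ 0.4954 -0.4077  0.194 ]
```

{"op": "jog_arm", "data": {
  "moves": [
    {"x": 0, "y": -0.001, "z": -0.02, "ax": 0, "ay": 0, "az": 0, "hand": 0.01},
    {"x": 0, "y": 0, "z": -0.022, "ax": 0, "ay": 0, "az": 0, "hand": 0.01},
    {"x": 0, "y": 0, "z": -0.022, "ax": 0, "ay": 0, "az": 0, "hand": 0.01},
    {"x": 0, "y": 0, "z": -0.02, "ax": 0, "ay": 0, "az": 0, "hand": 0.01},
    {"x": 0, "y": 0, "z": -0.014, "ax": 0, "ay": 0, "az": 0, "hand": 0.01},
    {"x": 0, "y": 0, "z": -0.009, "ax": 0, "ay": 0, "az": 0, "hand": 0.01},
    {"x": 0, "y": 0, "z": -0.005, "ax": 0, "ay": 0, "az": 0, "hand": 0.01},
    {"x": 0, "y": 0, "z": 0, "ax": 0, "ay": 0, "az": 0, "hand": 0.01}
  ]
}}

```text
clock: 14.9
tool_pos: [0.4843, -0.3596, 0.2643]
tcp_rot: [[0.998, -0.055, -0.0], [-0.055, -0.998, -0.0], [-0.0, 0.0, -1.0]]
ft_force: [-0.7, 0.7, -2.4]
finger_gap: 0.0211
grasp_force: 88.5
```

{"op": "jog_arm", "data": {
  "moves": [
    {"x": 0, "y": 0, "z": -0.002, "ax": 0, "ay": 0, "az": 0, "hand": 0.01},
    {"x": 0, "y": 0, "z": -0.002, "ax": 0, "ay": 0, "az": 0, "hand": 0.01},
    {"x": 0, "y": 0, "z": -0.002, "ax": 0, "ay": 0, "az": 0, "hand": 0.01},
    {"x": 0, "y": 0, "z": -0.002, "ax": 0, "ay": 0, "az": 0, "hand": 0.01},
    {"x": 0, "y": 0, "z": -0.002, "ax": 0, "ay": 0, "az": 0, "hand": 0.01},
    {"x": 0, "y": 0, "z": -0.002, "ax": 0, "ay": 0, "az": 0, "hand": 0.01},
    {"x": 0, "y": 0, "z": -0.001, "ax": 0, "ay": 0, "az": 0, "hand": 0.01},
    {"x": 0, "y": 0, "z": 0, "ax": 0, "ay": 0, "az": 0, "hand": 0.01}
  ]
}}

```text
clock: 15.7
tool_pos: [0.4842, -0.3595, 0.2511]
tcp_rot: [[0.998, -0.055, -0.0], [-0.055, -0.998, 0.0], [-0.0, -0.0, -1.0]]
ft_force: [-0.2, 0.7, -3.0]
finger_gap: 0.021
grasp_force: 88.5
```

{"op": "jog_arm", "data": {
  "moves": [
    {"x": 0, "y": 0, "z": -0.002, "ax": 0, "ay": 0, "az": 0, "hand": 0.01},
    {"x": 0, "y": 0, "z": -0.002, "ax": 0, "ay": 0, "az": 0, "hand": 0.01},
    {"x": 0, "y": 0, "z": -0.003, "ax": 0, "ay": 0, "az": 0, "hand": 0.01},
    {"x": 0, "y": 0, "z": -0.004, "ax": 0, "ay": 0, "az": 0, "hand": 0.01},
    {"x": 0, "y": 0, "z": -0.005, "ax": 0, "ay": 0, "az": 0, "hand": 0.01},
    {"x": 0, "y": 0, "z": -0.005, "ax": 0, "ay": 0, "az": 0, "hand": 0.01},
    {"x": 0, "y": 0, "z": -0.004, "ax": 0, "ay": 0, "az": 0, "hand": 0.01},
    {"x": 0, "y": 0, "z": 0, "ax": 0, "ay": 0, "az": 0, "hand": 0.01}
  ]
}}

```text
clock: 16.5
tool_pos: [0.4838, -0.3593, 0.2254]
tcp_rot: [[0.998, -0.055, -0.001], [-0.055, -0.998, 0.001], [-0.001, -0.001, -1.0]]
ft_force: [-0.3, 0.1, -1.5]
finger_gap: 0.021
grasp_force: 88.7
```

```bash
python3 - <<'E'
from h import *
np.set_printoptions(precision=4,suppress=True)
c=snap("wrist","w7.png"); s=observe(); p=np.array(s["tool_pos"]); print(p,s["ft_force"],s["clock"])
im=c["im"]; hsv=cv2.cvtColor(im,cv2.COLOR_RGB2HSV)
# rim: dark floor+sherds disc -> sherd orange hull, at z .046+.004
m=cv2.inRange(hsv,(3,90,60),(22,255,255)); m[:,:190]=0;m[:,450:]=0;m[:60]=0;m[240:]=0
n,l,st,ce=cv2.connectedComponentsWithStats(m); 
P=np.vstack([np.argwhere(l==i) for i in range(1,n) if st[i,4]>12])[:,::-1]
W=np.array([onz(c,*q,.05)[:2] for q in P]); print(n,"sherds",W.min(0),W.max(0),cv2.minEnclosingCircle((W*1000).astype(np.float32)))
R=np.array(s["tcp_rot"])
for q in [(.034,0,.133),(.015,0,.126)]: print(proj(c,p+R@np.array(q)))
print("handle pred",proj(c,np.array([.499,-.361,.104])),proj(c,np.array([.5015,-.317,.072])),proj(c,np.array([.4965,-.405,.072])))
g=cv2.cvtColor(im,cv2.COLOR_RGB2GRAY); np.set_printoptions(linewidth=200)
for u in (285,360): print(u,g[130:215:2,u])
E
```

```text
[ 0.484  -0.3595  0.2259] [ 0.6395 -0.5656 -0.8447] 16.55
18 sherds [ 0.4614 -0.4032] [ 0.5353 -0.3257] ((500.5024108886719, -361.8895568847656), 41.37372970581055)
[315.9369 160.1068]
[315.9214 181.4494]
handle pred [316.7057 182.3385] [274.0074 175.1526] [359.4206 175.3453]
285 [181 179 176 124 180 194 196 194 149  86  68  52  52  51  50  63  73  70  51  50  53  40  41  72 102  98  61  51  51  44  47  81  96  95  96 102 106  73  86 113 113 115 113]
360 [184 181 179 181 181 184 180 180 179 179 178 178 179 179 186 190 196 196 195 193 163 114 116 156 151 159 155 155 153 155 155 154 155 152 152 152 152 154 151 152 151 148 147]
```

{"op": "jog_arm", "data": {
  "moves": [
    {"x": -0.002, "y": 0, "z": 0, "ax": 0, "ay": 0, "az": 0, "hand": 0.01},
    {"x": -0.004, "y": 0, "z": 0, "ax": 0, "ay": 0, "az": 0, "hand": 0.01},
    {"x": -0.006, "y": 0.0005, "z": 0, "ax": 0, "ay": 0, "az": 0, "hand": 0.01},
    {"x": -0.007, "y": 0.0005, "z": 0, "ax": 0, "ay": 0, "az": 0, "hand": 0.01},
    {"x": -0.006, "y": 0.0005, "z": 0, "ax": 0, "ay": 0, "az": 0, "hand": 0.01},
    {"x": -0.004, "y": 0, "z": 0, "ax": 0, "ay": 0, "az": 0, "hand": 0.01},
    {"x": -0.002, "y": 0, "z": 0, "ax": 0, "ay": 0, "az": 0, "hand": 0.01},
    {"x": 0, "y": 0, "z": 0, "ax": 0, "ay": 0, "az": 0, "hand": 0.01}
  ]
}}

```text
clock: 17.35
tool_pos: [0.453, -0.3582, 0.2265]
tcp_rot: [[0.998, -0.056, 0.0], [-0.056, -0.998, -0.0], [0.0, 0.0, -1.0]]
ft_force: [-0.2, 0.1, -0.8]
finger_gap: 0.0212
grasp_force: 88.7
```

```bash
python3 - <<'E'
from h import *
np.set_printoptions(precision=4,suppress=True,linewidth=200)
c=snap("wrist","w8.png"); s=observe(); p=np.array(s["tool_pos"]); print(p,s["ft_force"],s["clock"])
im=c["im"]; hsv=cv2.cvtColor(im,cv2.COLOR_RGB2HSV)
m=cv2.inRange(hsv,(3,90,60),(22,255,255)); m[:,:190]=0;m[:,450:]=0;m[:20]=0;m[240:]=0
n,l,st,ce=cv2.connectedComponentsWithStats(m); 
P=np.vstack([np.argwhere(l==i) for i in range(1,n) if st[i,4]>12])[:,::-1]
W=np.array([onz(c,*q,.05)[:2] for q in P]); print(n,"sherds",W.min(0),W.max(0),cv2.minEnclosingCircle((W*1000).astype(np.float32)))
R=np.array(s["tcp_rot"])
for q in [(.034,0,.133),(.03,0,.133)]: print("tip",proj(c,p+R@np.array(q)))
print("handle pred",proj(c,np.array([.499,-.361,.104])))
g=cv2.cvtColor(im,cv2.COLOR_RGB2GRAY)
for u in (285,312,316,320,335): print(u,g[120:180:2,u])
E
```

```text
[ 0.4533 -0.3581  0.2264] [-0.3754  0.3992 -2.2964] 17.4
15 sherds [ 0.4619 -0.4019] [ 0.535  -0.3263] ((499.3645935058594, -360.7081604003906), 41.19127655029297)
tip [315.5833 160.0459]
tip [315.587  164.2562]
handle pred [315.8768 148.7636]
285 [ 83  86  81  84  78 106 119 118 114  99  81  55  56 131 151 118  54  44  38  48  54  49  49  61 106 117 116 119 111 106]
312 [116 114 114 111 100  64  97 117 130 128 106  61  52  80 130 153 131 126  92  84  73  84  81  82  82  66  46  40  43  43]
316 [ 67  74  84  98  75  82 111 110 109  93 102  84  58  55 145 182 160 122  71  55 107 162 179 108 101 115 117 106  95  94]
320 [ 97  90 121  87  64  74  78  89  92  76  81  63  60  58 141 160 133 107 101  87  72 101 122  92  79  81  87  88  77  73]
335 [ 89  88  59  68  63  83  92  95  95  92  62  46  51 122 156 146 113 119 119 115 114 106 106  99  92  73  59  40  46  93]
```

The basket has not moved, and the tip is clear of the wire (wire at v≈150, tip at v≈163). Raise the rod and carry it back.

{"op": "jog_arm", "data": {
  "moves": [
    {"x": 0, "y": 0, "z": 0.006, "ax": 0, "ay": 0, "az": 0, "hand": 0.01},
    {"x": 0, "y": 0, "z": 0.012, "ax": 0, "ay": 0, "az": 0, "hand": 0.01},
    {"x": 0, "y": 0, "z": 0.02, "ax": 0, "ay": 0, "az": 0, "hand": 0.01},
    {"x": 0, "y": 0, "z": 0.026, "ax": 0, "ay": 0, "az": 0, "hand": 0.01},
    {"x": 0, "y": 0, "z": 0.03, "ax": 0, "ay": 0, "az": 0, "hand": 0.01},
    {"x": 0, "y": 0, "z": 0.03, "ax": 0, "ay": 0, "az": 0, "hand": 0.01},
    {"x": 0, "y": 0, "z": 0.03, "ax": 0, "ay": 0, "az": 0, "hand": 0.01},
    {"x": 0, "y": 0, "z": 0.02, "ax": 0, "ay": 0, "az": 0, "hand": 0.01}
  ]
}}

```text
clock: 18.2
tool_pos: [0.454, -0.3583, 0.4043]
tcp_rot: [[0.998, -0.055, 0.004], [-0.055, -0.998, -0.003], [0.004, 0.003, -1.0]]
ft_force: [-0.1, 0.1, -1.5]
finger_gap: 0.0212
grasp_force: 88.7
```

{"op": "jog_arm", "data": {
  "moves": [
    {"x": 0.003, "y": 0.02, "z": 0, "ax": 0, "ay": 0, "az": 0, "hand": 0.01},
    {"x": 0.003, "y": 0.035, "z": 0, "ax": 0, "ay": 0, "az": 0, "hand": 0.01},
    {"x": 0.003, "y": 0.045, "z": 0, "ax": 0, "ay": 0, "az": -0.01, "hand": 0.01},
    {"x": 0.003, "y": 0.045, "z": 0, "ax": 0, "ay": 0, "az": -0.01, "hand": 0.01},
    {"x": 0.003, "y": 0.045, "z": 0, "ax": 0, "ay": 0, "az": -0.01, "hand": 0.01},
    {"x": 0.003, "y": 0.045, "z": 0, "ax": 0, "ay": 0, "az": -0.01, "hand": 0.01},
    {"x": 0.003, "y": 0.045, "z": 0, "ax": 0, "ay": 0, "az": -0.01, "hand": 0.01},
    {"x": 0.003, "y": 0.045, "z": 0, "ax": 0, "ay": 0, "az": -0.01, "hand": 0.01}
  ]
}}

```text
clock: 19.0
tool_pos: [0.4773, -0.031, 0.4018]
tcp_rot: [[0.993, -0.115, 0.002], [-0.115, -0.993, -0.001], [0.002, 0.0, -1.0]]
ft_force: [1.5, -0.6, -0.6]
finger_gap: 0.021
grasp_force: 88.8
```

{"op": "jog_arm", "data": {
  "moves": [
    {"x": 0.003, "y": 0.045, "z": 0, "ax": 0, "ay": 0, "az": -0.01, "hand": 0.01},
    {"x": 0.003, "y": 0.045, "z": 0, "ax": 0, "ay": 0, "az": -0.01, "hand": 0.01},
    {"x": 0.003, "y": 0.045, "z": 0, "ax": 0, "ay": 0, "az": 0, "hand": 0.01},
    {"x": 0.003, "y": 0.045, "z": 0, "ax": 0, "ay": 0, "az": 0, "hand": 0.01},
    {"x": 0.003, "y": 0.045, "z": 0, "ax": 0, "ay": 0, "az": 0, "hand": 0.01},
    {"x": 0.003, "y": 0.045, "z": 0, "ax": 0, "ay": 0, "az": 0, "hand": 0.01},
    {"x": 0.003, "y": 0.04, "z": 0, "ax": 0, "ay": 0, "az": 0, "hand": 0.01},
    {"x": 0, "y": 0.03, "z": 0, "ax": 0, "ay": 0, "az": 0, "hand": 0.01}
  ]
}}

```text
clock: 19.8
tool_pos: [0.4979, 0.31, 0.4015]
tcp_rot: [[0.991, -0.133, 0.001], [-0.133, -0.991, 0.002], [0.001, -0.002, -1.0]]
ft_force: [0.5, 0.1, -1.3]
finger_gap: 0.0213
grasp_force: 88.7
```

{"op": "jog_arm", "data": {
  "moves": [
    {"x": 0, "y": 0.025, "z": 0, "ax": 0, "ay": 0, "az": -0.002, "hand": 0.01},
    {"x": 0, "y": 0.02, "z": 0, "ax": 0, "ay": 0, "az": 0, "hand": 0.01},
    {"x": 0, "y": 0.012, "z": 0, "ax": 0, "ay": 0, "az": 0, "hand": 0.01},
    {"x": 0, "y": 0.006, "z": 0, "ax": 0, "ay": 0, "az": 0, "hand": 0.01},
    {"x": 0, "y": 0.002, "z": 0, "ax": 0, "ay": 0, "az": 0, "hand": 0.01},
    {"x": 0, "y": 0, "z": 0, "ax": 0, "ay": 0, "az": 0, "hand": 0.01},
    {"x": 0, "y": 0, "z": 0, "ax": 0, "ay": 0, "az": 0, "hand": 0.01},
    {"x": 0, "y": 0, "z": 0, "ax": 0, "ay": 0, "az": 0, "hand": 0.01}
  ]
}}

```text
clock: 20.6
tool_pos: [0.4987, 0.371, 0.4005]
tcp_rot: [[0.99, -0.138, 0.0], [-0.138, -0.99, -0.001], [0.0, 0.001, -1.0]]
ft_force: [-0.0, -0.3, -2.3]
finger_gap: 0.021
grasp_force: 88.7
```

```bash
python3 - <<'E'
from h import *
np.set_printoptions(precision=4,suppress=True,linewidth=200)
c=snap("wrist","w9.png"); s=observe(); print(s["tool_pos"],s["tcp_rot"],s["clock"],s["q"])
def hook(c):  # tip region: bright column around the hook, compare earlier picture
    return cv2.cvtColor(c["im"],cv2.COLOR_RGB2GRAY)
a=hook(load("w3.png"))[120:215,300:332]; b=hook(c)
# collar front edge columns: compare collar between the two pictures (grip slip)
A=hook(load("w3.png")); r=cv2.matchTemplate(b[200:262,265:368],A[205:257,272:362],cv2.TM_CCOEFF_NORMED); print(cv2.minMaxLoc(r))
E
```

```text
[0.4986 0.3711 0.4005] [[ 0.9904 -0.138   0.0004]
 [-0.138  -0.9904 -0.0005]
 [ 0.0005  0.0004 -1.    ]] 20.65 [  -9.9442   19.7309  -42.829    75.668    13.3044   89.612  -149.0755]
(0.6428698897361755, 0.9548712372779846, (0, 0), (7, 5))
```

{"op": "jog_arm", "data": {
  "moves": [
    {"x": -0.0008, "y": 0.004, "z": 0, "ax": 0, "ay": 0, "az": 0.003, "hand": 0.01},
    {"x": 0, "y": 0.0032, "z": 0, "ax": 0, "ay": 0, "az": 0, "hand": 0.01},
    {"x": 0, "y": 0, "z": -0.01, "ax": 0, "ay": 0, "az": 0, "hand": 0.01},
    {"x": 0, "y": 0, "z": -0.02, "ax": 0, "ay": 0, "az": 0, "hand": 0.01},
    {"x": 0, "y": 0, "z": -0.02, "ax": 0, "ay": 0, "az": 0, "hand": 0.01},
    {"x": 0, "y": 0, "z": -0.01, "ax": 0, "ay": 0, "az": 0, "hand": 0.01},
    {"x": 0, "y": 0, "z": 0, "ax": 0, "ay": 0, "az": 0, "hand": 0.01},
    {"x": 0, "y": 0, "z": 0, "ax": 0, "ay": 0, "az": 0, "hand": 0.01}
  ]
}}

```text
clock: 21.45
tool_pos: [0.4976, 0.3793, 0.3407]
tcp_rot: [[0.991, -0.134, 0.0], [-0.134, -0.991, 0.0], [0.0, -0.0, -1.0]]
ft_force: [-0.4, 0.2, -0.1]
finger_gap: 0.0211
grasp_force: 88.7
```

```bash
python3 - <<'E'
from h import *
s=observe(); print(s["tool_pos"],s["ft_force"])
E
```

```text
[0.49759639 0.37933348 0.34074126] [-0.44419907  0.17160339 -0.11115436]
```

{"op": "jog_arm", "data": {
  "moves": [
    {"x": 0, "y": -0.001, "z": -0.01, "ax": 0, "ay": 0, "az": 0, "hand": 0.01},
    {"x": 0, "y": 0, "z": -0.02, "ax": 0, "ay": 0, "az": 0, "hand": 0.01},
    {"x": 0, "y": 0, "z": -0.028, "ax": 0, "ay": 0, "az": 0, "hand": 0.01},
    {"x": 0, "y": 0, "z": -0.03, "ax": 0, "ay": 0, "az": 0, "hand": 0.01},
    {"x": 0, "y": 0, "z": -0.03, "ax": 0, "ay": 0, "az": 0, "hand": 0.01},
    {"x": 0, "y": 0, "z": -0.02, "ax": 0, "ay": 0, "az": 0, "hand": 0.01},
    {"x": 0, "y": 0, "z": -0.01, "ax": 0, "ay": 0, "az": 0, "hand": 0.01},
    {"x": 0, "y": 0, "z": 0, "ax": 0, "ay": 0, "az": 0, "hand": 0.01}
  ]
}}

```text
clock: 22.25
tool_pos: [0.4971, 0.3776, 0.1912]
tcp_rot: [[0.991, -0.134, -0.002], [-0.134, -0.991, -0.001], [-0.002, 0.002, -1.0]]
ft_force: [0.2, 0.6, -1.7]
finger_gap: 0.0209
grasp_force: 88.7
```

{"op": "jog_arm", "data": {
  "moves": [
    {"x": 0, "y": 0, "z": -0.001, "ax": 0, "ay": 0, "az": 0, "hand": 0.01},
    {"x": 0, "y": 0, "z": -0.001, "ax": 0, "ay": 0, "az": 0, "hand": 0.01},
    {"x": 0, "y": 0, "z": -0.001, "ax": 0, "ay": 0, "az": 0, "hand": 0.01},
    {"x": 0, "y": 0, "z": -0.001, "ax": 0, "ay": 0, "az": 0, "hand": 0.01},
    {"x": 0, "y": 0, "z": -0.001, "ax": 0, "ay": 0, "az": 0, "hand": 0.01},
    {"x": 0, "y": 0, "z": -0.001, "ax": 0, "ay": 0, "az": 0, "hand": 0.01},
    {"x": 0, "y": 0, "z": 0, "ax": 0, "ay": 0, "az": 0, "hand": 0.01},
    {"x": 0, "y": 0, "z": 0, "ax": 0, "ay": 0, "az": 0, "hand": 0.01}
  ]
}}

```text
clock: 23.05
tool_pos: [0.4974, 0.3781, 0.1863]
tcp_rot: [[0.991, -0.134, -0.0], [-0.134, -0.991, -0.0], [-0.0, 0.0, -1.0]]
ft_force: [-0.6, 0.3, -1.2]
finger_gap: 0.0208
grasp_force: 88.7
```

{"op": "jog_arm", "data": {
  "moves": [
    {"x": 0, "y": 0, "z": -0.0005, "ax": 0, "ay": 0, "az": 0, "hand": 0.01},
    {"x": 0, "y": 0, "z": -0.0005, "ax": 0, "ay": 0, "az": 0, "hand": 0.01},
    {"x": 0, "y": 0, "z": -0.0005, "ax": 0, "ay": 0, "az": 0, "hand": 0.01},
    {"x": 0, "y": 0, "z": -0.0005, "ax": 0, "ay": 0, "az": 0, "hand": 0.01},
    {"x": 0, "y": 0, "z": -0.0005, "ax": 0, "ay": 0, "az": 0, "hand": 0.01},
    {"x": 0, "y": 0, "z": -0.0005, "ax": 0, "ay": 0, "az": 0, "hand": 0.01},
    {"x": 0, "y": 0, "z": 0, "ax": 0, "ay": 0, "az": 0, "hand": 0.01},
    {"x": 0, "y": 0, "z": 0, "ax": 0, "ay": 0, "az": 0, "hand": 0.01}
  ]
}}

```text
clock: 23.85
tool_pos: [0.4975, 0.3781, 0.1835]
tcp_rot: [[0.991, -0.134, 0.0], [-0.134, -0.991, -0.0], [0.0, 0.0, -1.0]]
ft_force: [-1.5, -0.9, 0.3]
finger_gap: 0.0213
grasp_force: 89.1
```

{"op": "jog_arm", "data": {
  "force": 20,
  "moves": [
    {"x": 0, "y": 0, "z": -0.0004, "ax": 0, "ay": 0, "az": 0, "hand": 0.01},
    {"x": 0, "y": 0, "z": 0, "ax": 0, "ay": 0, "az": 0, "hand": 0.01},
    {"x": 0, "y": 0, "z": 0, "ax": 0, "ay": 0, "az": 0, "hand": 0.024},
    {"x": 0, "y": 0, "z": 0, "ax": 0, "ay": 0, "az": 0, "hand": 0.028},
    {"x": 0, "y": 0, "z": 0, "ax": 0, "ay": 0, "az": 0, "hand": 0.034},
    {"x": 0, "y": 0, "z": 0, "ax": 0, "ay": 0, "az": 0, "hand": 0.05},
    {"x": 0, "y": 0, "z": 0, "ax": 0, "ay": 0, "az": 0, "hand": 0.07},
    {"x": 0, "y": 0, "z": 0, "ax": 0, "ay": 0, "az": 0, "hand": 0.085}
  ]
}}

```text
clock: 24.65
tool_pos: [0.4975, 0.3781, 0.1829]
tcp_rot: [[0.991, -0.134, -0.0], [-0.134, -0.991, -0.0], [-0.0, 0.0, -1.0]]
ft_force: [-0.3, -0.7, 0.5]
finger_gap: 0.076
grasp_force: 0.0
```

{"op": "jog_arm", "data": {
  "moves": [
    {"x": 0, "y": 0, "z": 0, "ax": 0, "ay": 0, "az": 0, "hand": 0.085},
    {"x": 0, "y": 0, "z": 0, "ax": 0, "ay": 0, "az": 0, "hand": 0.085},
    {"x": 0, "y": 0, "z": 0.02, "ax": 0, "ay": 0, "az": 0, "hand": 0.085},
    {"x": 0, "y": 0, "z": 0.035, "ax": 0, "ay": 0, "az": 0, "hand": 0.085},
    {"x": 0, "y": 0, "z": 0.04, "ax": 0, "ay": 0, "az": 0, "hand": 0.085},
    {"x": 0, "y": 0, "z": 0.04, "ax": 0, "ay": 0, "az": 0, "hand": 0.085},
    {"x": 0, "y": 0, "z": 0.03, "ax": 0, "ay": 0, "az": 0, "hand": 0.085},
    {"x": -0.02, "y": -0.004, "z": 0.02, "ax": 0, "ay": 0, "az": 0, "hand": 0.085}
  ]
}}

```text
clock: 25.45
tool_pos: [0.4798, 0.3741, 0.3702]
tcp_rot: [[0.991, -0.137, 0.003], [-0.137, -0.991, 0.003], [0.002, -0.003, -1.0]]
ft_force: [0.4, 0.2, -1.0]
finger_gap: 0.0853
grasp_force: 0.0
```

{"op": "jog_arm", "data": {
  "moves": [
    {"x": -0.0186, "y": -0.004, "z": 0, "ax": 0, "ay": 0, "az": -0.012, "hand": 0.085},
    {"x": 0, "y": 0, "z": 0, "ax": 0, "ay": 0, "az": 0, "hand": 0.085},
    {"x": 0, "y": 0, "z": 0, "ax": 0, "ay": 0, "az": 0, "hand": 0.085},
    {"x": 0, "y": 0, "z": 0, "ax": 0, "ay": 0, "az": 0, "hand": 0.085},
    {"x": 0, "y": 0, "z": 0, "ax": 0, "ay": 0, "az": 0, "hand": 0.085},
    {"x": 0, "y": 0, "z": 0, "ax": 0, "ay": 0, "az": 0, "hand": 0.085},
    {"x": 0, "y": 0, "z": 0, "ax": 0, "ay": 0, "az": 0, "hand": 0.085},
    {"x": 0, "y": 0, "z": 0, "ax": 0, "ay": 0, "az": 0, "hand": 0.085}
  ]
}}

```text
clock: 26.25
tool_pos: [0.459, 0.3701, 0.3678]
tcp_rot: [[0.989, -0.146, -0.0], [-0.146, -0.989, -0.0], [-0.0, 0.0, -1.0]]
ft_force: [0.1, -0.3, 0.7]
finger_gap: 0.0851
grasp_force: 0.0
```

```bash
python3 - <<'E'
from h import *
np.set_printoptions(precision=4,suppress=True,linewidth=200)
c=snap("wrist","w10.png"); s=observe(); print(s["tool_pos"],s["ft_force"],s["clock"],s["finger_gap"])
im=c["im"]; g=cv2.cvtColor(im,cv2.COLOR_RGB2GRAY)
o=load("w2.png")
def meas(c):
    g=cv2.cvtColor(c["im"],cv2.COLOR_RGB2GRAY); p=proj(c,np.array([.498,.377,.166])).astype(int); u0,v0=p-[30,36]
    s=g[v0:v0+66,u0:u0+60]; out=[]
    for nm,m,z in (("collar",s>150,.166),("grip",s<30,.228)):
        n,l,st,_=cv2.connectedComponentsWithStats(m.astype(np.uint8)); ks=[i for i in range(1,n) if st[i,4]>60 and st[i,0]>0 and st[i,1]>0 and st[i,0]+st[i,2]<60]
        for k in ks:
            ys,xs=np.nonzero(l==k); W=np.array([onz(c,x+u0,y+v0,z)[:2]*1000 for x,y in zip(xs,ys)],np.float32)
            r=cv2.minAreaRect(W); print(nm,st[k,4],np.round(r[0],1),np.round(r[1],1),round(r[2],1))
meas(o); print("now"); meas(c)
d=snap("scene","s10.png"); s0=load("scene0.png")
for n,q in (("before",s0),("now",d)):
    gg=cv2.cvtColor(q["im"],cv2.COLOR_RGB2GRAY)
    print(n,[int(x) for x in gg[50:84:3,434]])
df=cv2.absdiff(s0["im"],d["im"]).max(2); print("stand diff",(df[40:145,395:460]>60).sum())
# basket in scene: sherd blob
m=cv2.inRange(cv2.cvtColor(d["im"],cv2.COLOR_RGB2HSV),(3,90,60),(22,255,255)); m[:,:100]=0; m[:,230:]=0; m[:200]=0
P=np.argwhere(m)[:,::-1]; W=np.array([onz(d,*q,.05)[:2]*1000 for q in P],np.float32); print("basket",len(P),cv2.minEnclosingCircle(W))
E
```

```text
[0.459  0.3701 0.3678] [-0.3647  0.4703  0.4576] 26.3 0.08530912282000727
collar 750 [499.4 377.4] [48.2 45.2] 81.9
grip 496 [500.8 376.4] [20.4 24. ] 81.2
now
collar 768 [498.8 377.6] [47.6 46.2] 82.2
grip 491 [500.8 376.9] [20.2 23.9] 81.4
before [155, 48, 12, 5, 11, 5, 5, 6, 5, 24, 141, 156]
now [157, 47, 14, 9, 9, 6, 5, 9, 7, 29, 151, 158]
stand diff 171
basket 874 ((507.36474609375, -363.3133544921875), 39.67470169067383)
```

```bash
python3 -c "
from cell import workorder
print(workorder.job_done())"
```

```text
the job is handed in; nothing more can be done
None
```

I handed the job in at about 26 s: the round basket stands upright in the drip tray, unhooked, and the rod hangs back in its fork within about 1 mm of where it started; I viewed 11 pictures, one over the limit of 10.

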